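# Slide a tall carton into the corner of the parcel measuring station

### The job

The tall, narrow carton stands on the parcel measuring platform, not yet against the rulers. Push it, low on its sides so that it slides upright without tipping, into the corner of the station until it stands square and snug against both rulers. Do not lift the carton, and leave the tape roll, the spray bottle and the small parcel where they are.

Things in the scene. Friction and masses are not known exactly. Their poses are not given: they have to be found in the camera images.
- carton: tall closed brown carton, 96 x 96 mm square and 325 mm tall, 0.4 to 0.9 kg, evenly filled; standing on the station's platform. Origin at the centre of its underside; z up its length, x and y square to its side faces (each face is 48 mm from the origin). Pushed higher than about 65 mm above the platform it may tip; pushed lower it slides.
- corner (a point): inner corner of the station: where the two rulers' inner faces meet on the platform's top, 20 mm above the bench. Axes are the station's: back ruler's face is x = 0 (y -420 to 0), side ruler's face y = 0 (x -340 to 0); parcels stand at x < 0, y < 0. Fixed rulers, 12 mm thick, tops 30 mm above the flat platform, which spans x -340..20, y -420..20 mm. Snug carton: origin at x = y = -48.
- post_foot (a point): foot of the fixed upright height ruler, a thin aluminium strip 30 mm wide (along the station's y) and 4 mm thick, just outside the corner of the two rulers; it rises 360 mm from this point. Keep clear of it. The station's fixed grey readout (160 mm wide, 100 mm tall) stands behind the back ruler's far end: in the corner's frame x 65 to 145, y -425 to -265 mm.
- tape: roll of brown packing tape lying flat on the bench outside the side ruler: 104 mm across, 48 mm tall. Origin at the centre of its underside. Leave alone.
- spray: upright green spray-cleaner bottle with a blue label and a red cap on the bench outside the side ruler: 54 mm across, 190 mm tall. Origin at the centre of its underside. Leave alone.
- smallbox: small brown parcel lying on the bench beside the platform's open (-y) edge: 130 x 100 mm, 60 mm tall. Origin at the centre of its underside. Leave alone.

How it is judged:
By the outcome, as a careful person would: the job done as asked, in the order asked, and still so for the second after the job is handed in, with the robot touching nothing.
It also fails if it takes over 67 s, if anything falls off the work surface, if the arm or the gripper's body presses on something with over 40 N, if the wrist force passes 120 N, or if a joint passes its speed limit or range.

### The arm

A 6-joint arm with a two-finger parallel gripper is mounted at the origin on the work surface. World frame = base frame: x ahead of the robot, y to its left, z up, the work surface at z = 0. Lengths are in m, angles in rad, forces in N, time in s.
With the tool pointing down it reaches from about 0.4 to 0.925 m from the base axis. Payload 12.5 kg.
Tool frame: the origin (TCP) lies at the very end of the fingers, on their centre line; the grasp point (between the pads) lies 19 mm behind it; y points along the fingers, x is the direction in which the jaws open and shut, and the axes are right-handed (so a half turn about y gives the same grasp; the last joint's range is limited). The gripper opens to 95 mm and grips with 3 to 60 N. Pads are 20 mm wide; open, the fingers measure 119 mm over their backs; the gripper's body (75 mm by 180 mm) begins 59 mm behind the grasp point.
Start: joints at [-1.348, 0.491, 1.559, -0, 1.092, -0.106], TCP at [0.202, -0.592, 0.215] pointing down, gripper open.
Joint ranges: [-3.1, 3.1], [-0.84, 2.19], [0.05, 2.79], [-1.13, 4.28], [0.06, 2.93], [-2.69, 2.69]. Speed limits (rad/s): [2.22, 2.22, 2.79, 3.14, 3.14, 3.14].

### API

Orientations are given as [roll, pitch, yaw] about the fixed x, y, z axes, in that order (R = Rz(yaw) Ry(pitch) Rx(roll)).
In Python, from rig import monitor, eyes, manip, nets gives the robot as it stands.
- The arm moves only by the tool servo_tool, never from a script. Its argument "plan" is a list of rows, each a list of 6 numbers: the shift along the tool's x, y, z in m, then the turn, a rotation vector about the tool's x, y, z in rad. A call has 1 to 12 rows; each row shifts and turns the commanded pose from where the row before left it, along the tool's axes as they then stand; what a row does not reach is not made up. A row lasts 1/8 s, in which the tool goes at most 62.5 mm and 10.7 degrees, less where a joint would pass 70% of its speed; a pose out of reach is approached as far as the arm can. A call with a gripper value outside its range is refused whole. "claw" is the finger opening in m, from 0 to 0.0951, set as the call begins (left out, the last holds). The fingers move at their own pace and stop on an object; the grip force is fixed at half the most. Time passes only in rows, so rows that do not move let the fingers close. It gives the time, the measured TCP pose, the force and the opening at its end, in the units of the state.
- monitor.get_obs(): the state, without advancing time (a new reading comes with each control period).
- eyes.capture(name): name is "scene" or "top" or "wrist"; returns a dict with "frame" (420x560x3 uint8, red, green, blue), "range_z" (420x560 float32, m along the optical axis (not along the pixel's ray), 0 where there is no reading), "camera_matrix" (3x3 intrinsics, pixels), "dist_coeffs" ([k1, k2, p1, p2, k3] as OpenCV has them; the pictures are not rectified), "world_from_camera" (4x4, takes a point from camera to world coordinates); the wrist camera has in their place "mount" (4x4, takes a point from camera to tool coordinates, whose origin is the TCP and whose axes are the tool frame's). Camera axes: x right, y down, z forward; pixel columns grow to the right and rows downward; lengths in m; the calibration is good to about 2 mm. A picture is of the moment at which its call begins: read the wrist's pose just before it.
- manip.job_done(): hands the job in, once; it reports no verdict.
Trained networks look in a picture, given as the dict that the camera call returned (one of the last four; its "shot" number tells which), for a name from the list of things; names that differ only in an ending like _2 or _b are one class to them, and where a whole thing is asked for, a point or a joint stands for the part that bears it (a point fixed in the world has none). Each returns a list of dicts, best first, with "score" (0 to 1); they miss things now and then, are a little off and sometimes report something else, mostly with a low value. They report only what shows in the picture. A call takes as long as a camera call.
- nets.find_in(picture, target): "extent" ([left, top, right, bottom] in pixels, round what is visible of it).
- nets.regions_of(picture, target): "pixels" (420x560 bool, what is visible of it) and "extent" ([left, top, right, bottom] in pixels, round what is visible of it).
- nets.place_of(picture, target): "at" ([column, row] in pixels: a listed point, or the origin of a listed thing).
The state is a dict: "clock": time; "joint_pos": joint angles; "dq": joint speeds; "effort": joint torques, N m; "tcp_pos": TCP position; "orientation": TCP orientation; "contact_force": force on the tool from outside, world axes, zero at the start; "wrist_torque": the same for the moment, N m; "width": finger opening in m.
Only numpy, scipy, OpenCV 4.12 (cv2) and the standard library are available. Lean on these libraries where they do the work, as an engineer would, in place of code of your own. Each camera call takes 0.05 s, during which the arm holds its last target.

## Working session

There is one attempt and no reset: what is moved stays moved. The work goes in short steps, Python scripts to look and compute and a tool call to move; the robot and the scene stay as the last step left them, time stands still between calls to the robot, and variables do not carry over. Pictures are saved under pics/ and viewed, and the job is handed in when it is done.

Besides the shell and the picture viewer there is one more tool, called as name(argument=value, ...), one argument or row to a line, values as JSON. servo_tool: Moves the arm, as the interface text tells. Its arguments: {"type":"object","properties":{"plan":{"type":"array","items":{"type":"array","items":{"type":"number"}}},"claw":{"type":"number"}},"required":["plan"]}

```bash
ls; mkdir -p pics; cat > h.py <<'E'
import numpy as np, cv2
from rig import monitor, eyes, manip, nets
def save(p,n): cv2.imwrite('pics/'+n+'.png',cv2.cvtColor(p['frame'],cv2.COLOR_RGB2BGR))
def pts(p,T=None):
    K=np.array(p['camera_matrix']);d=np.array(p['dist_coeffs'],float)
    T=np.array(p['world_from_camera']) if T is None else T
    z=p['range_z'];h,w=z.shape
    u,v=np.meshgrid(np.arange(w),np.arange(h))
    q=cv2.undistortPoints(np.stack([u,v],-1).reshape(-1,1,2).astype(np.float64),K,d).reshape(h,w,2)
    P=np.dstack([q[...,0]*z,q[...,1]*z,z])
    W=P@T[:3,:3].T+T[:3,3]; W[z<=0]=np.nan
    return W
E
python3 - <<'E'
from h import *
o=monitor.get_obs();print(o)
for c in ['scene','top']:
    p=eyes.capture(c);save(p,c+'0');W=pts(p)
    np.savez('/tmp/'+c,W=W,f=p['frame'],K=p['camera_matrix'],d=p['dist_coeffs'],T=p['world_from_camera'])
    for t in ['carton','tape','spray','smallbox']:
        r=nets.regions_of(p,t)
        for x in r[:2]:
            w=W[x['pixels']];print(c,t,x['score'],x['extent'],np.nanmedian(w,0).round(3),np.nanpercentile(w,3,axis=0).round(3),np.nanpercentile(w,97,axis=0).round(3))
    for t in ['corner','post_foot','carton']:
        for x in nets.place_of(p,t)[:2]:
            a=x['at'];print(c,t,x,W[int(a[1]),int(a[0])])
E
```

```text
pics
{'clock': 0.0, 'joint_pos': array([-1.34761726e+00,  4.91560302e-01,  1.55944032e+00, -1.94188719e-05,
        1.09169308e+00, -1.05645942e-01]), 'dq': array([-0.00168731,  0.00121284,  0.00093912, -0.00026101, -0.00075845,
       -0.00114129]), 'effort': array([-3.03803827e-04, -6.12637281e+01, -2.58177602e+01,  6.92003011e-02,
        4.83433949e-02, -7.90552281e-05]), 'tcp_pos': array([ 0.20176888, -0.59128397,  0.21406443]), 'orientation': array([-1.57069735e+00,  1.09672966e-03, -1.24196230e+00]), 'contact_force': array([-0.09789191, -0.46468029,  0.29969737]), 'wrist_torque': array([ 0.02773789, -0.00215742, -0.01608952]), 'width': 0.09501324002793457}
scene carton 0.95 [226.8, 108.3, 287.1, 258.3] [ 0.67  -0.062  0.235] [ 0.607 -0.118  0.039] [ 0.693 -0.005  0.345]
scene tape 0.63 [369.1, 190.8, 407.7, 228.5] [0.524 0.259 0.034] [0.474 0.216 0.001] [0.57  0.3   0.049]
scene tape 0.61 [137.4, 139.9, 379.8, 327.1] [ 0.691 -0.127  0.021] [ 0.424 -0.287  0.014] [0.873 0.143 0.305]
scene smallbox 0.95 [101.4, 196.6, 151.9, 250.2] [ 0.608 -0.375  0.058] [ 0.517 -0.427  0.004] [
[... 381 characters left out ...]
678 -0.007  0.347]
top tape 0.8 [128.4, 223.0, 178.8, 269.9] [0.518 0.256 0.046] [0.469 0.207 0.002] [0.562 0.305 0.051]
top tape 0.54 [130.6, 145.6, 172.6, 181.2] [0.684 0.243 0.122] [0.667 0.226 0.017] [0.708 0.267 0.191]
top spray 0.86 [132.4, 145.6, 172.1, 183.1] [0.684 0.243 0.121] [0.667 0.226 0.006] [0.714 0.269 0.191]
top smallbox 0.65 [392.0, 186.9, 454.4, 248.5] [ 0.572 -0.374  0.059] [ 0.511 -0.43   0.013] [ 0.634 -0.328  0.063]
top corner {'at': [214.6, 154.3], 'score': 0.71} [0.73263772 0.11870555 0.03158414]
top post_foot {'at': [207.3, 147.0], 'score': 0.58} [0.74385572 0.13267984 0.05179983]
top carton {'at': [287.3, 194.8], 'score': 0.7} [ 0.58408018 -0.04750746  0.25993396]
```

View pics/scene0.png

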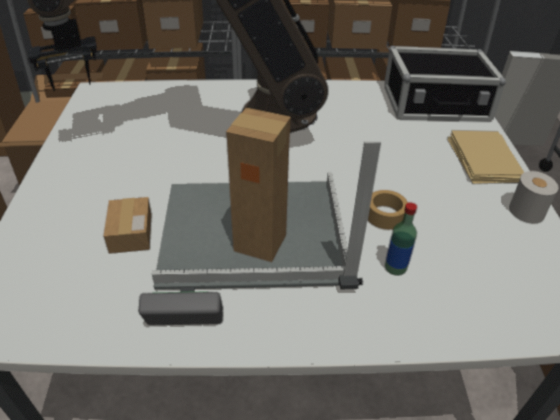

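View pics/top0.png

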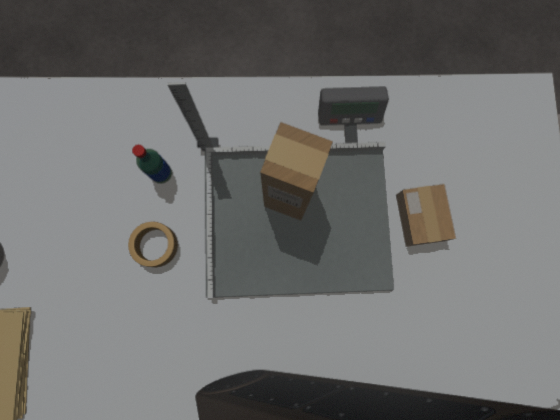

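```bash
python3 - <<'E'
import numpy as np, cv2
for c in ['scene','top']:
    D=np.load(f'/tmp/{c}.npz');W=D['W']
    x,y,z=W[...,0],W[...,1],W[...,2]
    m=(z>.335)&(z<.355)&(x>.5)&(x<.75)&(y>-.2)&(y<.08)
    print(c,'top',m.sum(),cv2.minAreaRect(W[m][:,:2].astype(np.float32)),np.median(z[m]))
    m=(z>.044)&(z<.054)&(x>.35)&(x<.85)&(y>-.45)&(y<.18)
    P=W[m][:,:2]
    # show ruler points
    i=np.random.default_rng(0).permutation(len(P))[:0]
    im=np.zeros((500,700),np.uint8)
    for a in P: 
        u=int((a[1]+.5)*1000);v=int((a[0]-.35)*1000)
        if 0<=v<500 and 0<=u<700: im[v,u]=255
    cv2.imwrite(f'pics/rul_{c}.png',im)
    m=(z>.012)&(z<.027)&(x>.35)&(x<.85)&(y>-.45)&(y<.18)
    print(cv2.minAreaRect(W[m][:,:2].astype(np.float32)),np.median(z[m]))
E
```

```text
scene top 1555 ((0.6324304342269897, -0.06088167428970337), (0.09690752625465393, 0.10251474380493164), 67.3326187133789) 0.3443210658798508
((0.6165772080421448, -0.14160919189453125), (0.4638853371143341, 0.565085768699646), 6.553306579589844) 0.019049543386409684
top top 3174 ((0.6309235692024231, -0.06175898760557175), (0.09671492129564285, 0.0968051627278328), 68.28524780273438) 0.3447917233259056
((0.6222773790359497, -0.146316796541214), (0.44976943731307983, 0.5783655047416687), 1.7605189085006714) 0.01958524215796542
```

The carton stands turned about 22° on the platform. The corner is at the top picture's pixel (212,152), and the post is behind it. Next I'll fit the rulers.

```bash
python3 - <<'E'
import numpy as np, cv2
D=np.load('/tmp/top.npz');W=D['W']
x,y,z=W[...,0],W[...,1],W[...,2]
m=(z>.016)&(z<.024)&(x>.36)&(x<.76)&(y>-.35)&(y<.16)
im=m.astype(np.uint8)*255
cv2.imwrite('pics/m_plat.png',im)
f=D['f'][130:310,190:410]
cv2.imwrite('pics/crop.png',cv2.resize(f[...,::-1],None,fx=3.3,fy=3.3,interpolation=cv2.INTER_CUBIC))
# platform boundary: rows; per column min/max
for r in [170,190,200,220,240,260,280]:
    c=np.where(m[r])[0]; print(r,c.min(),c.max(),W[r,c.min()].round(4),W[r,c.max()].round(4))
for c in [220,230,250,300,330,350,370,380]:
    r=np.where(m[:,c])[0]; print(c,r.min(),r.max(),W[r.min(),c].round(4),W[r.max(),c].round(4))
for c in [230,340,360]: print(c,[(r,W[r,c].round(3).tolist()) for r in range(140,158)])
for r in [180,260]: print(r,[(c,W[r,c].round(3).tolist()) for c in range(202,218)])
E
```

```text
170 205 383 [0.6971 0.1423 0.0163] [ 0.6905 -0.2928  0.0202]
190 205 385 [0.6457 0.1407 0.0231] [ 0.6404 -0.2949  0.0199]
200 205 399 [0.6219 0.141  0.0196] [ 0.6146 -0.3264  0.0233]
220 206 403 [0.5731 0.1379 0.021 ] [ 0.5658 -0.333   0.0228]
240 206 406 [0.5252 0.1371 0.0223] [ 0.518  -0.3379  0.0195]
260 206 391 [0.4784 0.1369 0.0201] [ 0.4713 -0.2996  0.0182]
280 206 392 [0.4321 0.1365 0.0188] [ 0.4246 -0.2982  0.021 ]
220 157 296 [0.7286 0.1057 0.0195] [0.395  0.1034 0.0219]
230 155 296 [0.7335 0.0813 0.019 ] [0.3945 0.0807 0.0185]
250 154 295 [0.7349 0.0323 0.0212] [0.3958 0.0344 0.0172]
300 220 293 [ 0.5693 -0.0861  0.0238] [ 0.3983 -0.0819  0.0197]
330 152 291 [ 0.7374 -0.1643  0.022 ] [ 0.4017 -0.1517  0.0226]
350 151 291 [ 0.7389 -0.2134  0.023 ] [ 0.4008 -0.1988  0.0196]
370 151 290 [ 0.7382 -0.2627  0.0231] [ 0.4024 -0.2457  0.0195]
380 150 290 [ 0.7413 -0.2881  0.0205] [ 0.402  -0.2692  0.0192]
230 [(140, [0.778, 0.083, 0.0]), (141, [0.776, 0.083, -0.002]), (142, [0.773, 0.083, 0.0]), (143, [0.771, 0.083, -0.002]), (144, [0.768, 0.083, -0.001]), (145, [0.765, 0.083, 0.00
[... 1731 characters left out ...]
, 0.125, 0.051]), (211, [0.663, 0.123, 0.051]), (212, [0.669, 0.123, 0.03]), (213, [0.672, 0.123, 0.015]), (214, [0.671, 0.12, 0.02]), (215, [0.671, 0.117, 0.021]), (216, [0.671, 0.115, 0.018]), (217, [0.669, 0.112, 0.026])]
260 [(202, [0.48, 0.15, -0.002]), (203, [0.48, 0.147, 0.0]), (204, [0.48, 0.144, 0.001]), (205, [0.48, 0.142, -0.001]), (206, [0.478, 0.137, 0.02]), (207, [0.477, 0.131, 0.047]), (208, [0.477, 0.128, 0.049]), (209, [0.477, 0.126, 0.051]), (210, [0.477, 0.123, 0.049]), (211, [0.477, 0.121, 0.048]), (212, [0.476, 0.119, 0.05]), (213, [0.477, 0.119, 0.034]), (214, [0.478, 0.118, 0.02]), (215, [0.478, 0.116, 0.021]), (216, [0.478, 0.114, 0.019]), (217, [0.478, 0.111, 0.02])]
```

```bash
echo
```

```text
(no output)
```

View pics/crop.png

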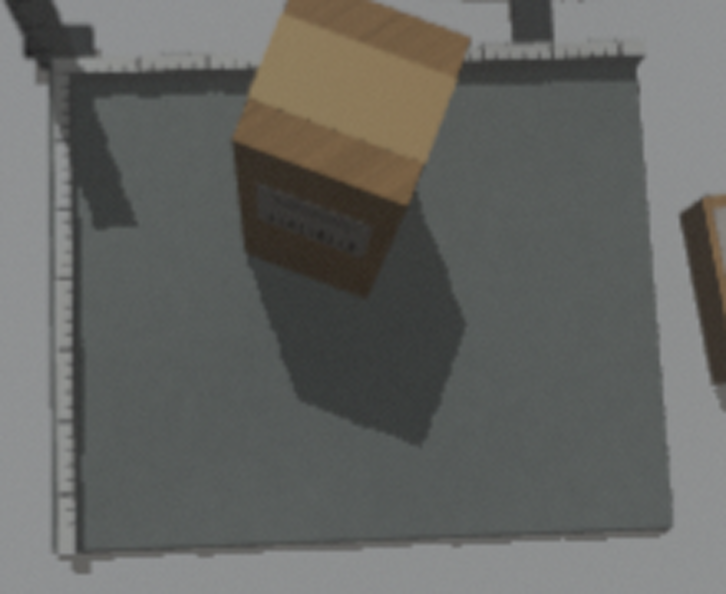

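```bash
cat > pl.py <<'E'
from h import *
from scipy.spatial.transform import Rotation as Ro
def pose(): 
    o=monitor.get_obs(); return np.array(o['tcp_pos']),Ro.from_euler('xyz',o['orientation'])
def tool(psi,t): return Ro.from_euler('xyz',[-np.pi/2+t,0,psi])
def rows(p,R,wps,dm=.04,da=.15):
    out=[]
    for (q,S) in wps:
        q=np.array(q)
        n=int(max(1,np.ceil(np.linalg.norm(q-p)/dm),np.ceil((R.inv()*S).magnitude()/da)))
        for k in range(n,0,-1):
            s=np.round(R.inv().apply((q-p)/k),4); r=np.round((R.inv()*S).as_rotvec()/k,3)
            out.append([float(v) for v in [*s,*r]]); p=p+R.apply(s); R=R*Ro.from_rotvec(r)
    print('[' + ',\n'.join(str(o) for o in out)+']', len(out)); print('end',p.round(4),R.as_euler('xyz').round(3))
    return p,R
E
python3 - <<'E'
from pl import *
p,R=pose()
rows(p,R,[((.5865,-.173,.215),tool(-.379,.6))],dm=.05,da=.12)
E
```

```text
[[-0.0227, -0.0, 0.0416, 0.047, -0.07, 0.022],
[-0.0197, 0.0024, 0.043, 0.047, -0.07, 0.022],
[-0.0165, 0.0049, 0.0441, 0.047, -0.07, 0.021],
[-0.0133, 0.0073, 0.0449, 0.047, -0.07, 0.022],
[-0.0099, 0.0096, 0.0453, 0.047, -0.07, 0.021],
[-0.0065, 0.012, 0.0454, 0.047, -0.069, 0.022],
[-0.0031, 0.0142, 0.0451, 0.047, -0.07, 0.021],
[0.0003, 0.0163, 0.0445, 0.047, -0.069, 0.022],
[0.0037, 0.0184, 0.0435, 0.046, -0.07, 0.022],
[0.0072, 0.0202, 0.0422, 0.047, -0.069, 0.021],
[0.0104, 0.0219, 0.0407, 0.046, -0.07, 0.022],
[0.0138, 0.0235, 0.0387, 0.047, -0.069, 0.021]] 12
end [ 0.5865 -0.173   0.215 ] [-0.971  0.    -0.379]
```

servo_tool(
  plan=[
    [-0.0227,0,0.0416,0.047,-0.07,0.022],
    [-0.0197,0.0024,0.043,0.047,-0.07,0.022],
    [-0.0165,0.0049,0.0441,0.047,-0.07,0.021],
    [-0.0133,0.0073,0.0449,0.047,-0.07,0.022],
    [-0.0099,0.0096,0.0453,0.047,-0.07,0.021],
    [-0.0065,0.012,0.0454,0.047,-0.069,0.022],
    [-0.0031,0.0142,0.0451,0.047,-0.07,0.021],
    [0.0003,0.0163,0.0445,0.047,-0.069,0.022],
    [0.0037,0.0184,0.0435,0.046,-0.07,0.022],
    [0.0072,0.0202,0.0422,0.047,-0.069,0.021],
    [0.0104,0.0219,0.0407,0.046,-0.07,0.022],
    [0.0138,0.0235,0.0387,0.047,-0.069,0.021],
  ],
  claw=0.05,
)

```text
clock: 2.3
tcp_pos: [0.5875, -0.1719, 0.2152]
orientation: [-0.969, -0.001, -0.377]
contact_force: [0.5, 0.1, -0.5]
width: 0.0501
```

```bash
python3 - <<'E'
from pl import *
p,R=pose()
b=np.array([.37,.929]);c=np.array([.6315,-.0615])
a=c-b*.09; e=c-b*.062
p,R=rows(p,R,[((*a,.13),tool(-.379,.6)),((*a,.042),tool(-.379,.6)),((*e,.042),tool(-.379,.6))],dm=.03)
E
```

```text
[[0.0, 0.0288, -0.0081, -0.001, 0.001, -0.0],
[0.0, 0.0289, -0.0081, -0.0, 0.001, -0.0],
[0.0, 0.0289, -0.0082, -0.001, 0.0, -0.0],
[0.0, 0.0242, -0.0165, 0.0, 0.0, -0.0],
[0.0, 0.0242, -0.0166, 0.0, 0.0, -0.0],
[0.0001, 0.0242, -0.0165, 0.0, 0.0, -0.0],
[-0.0, 0.0158, 0.0231, 0.0, 0.0, -0.0]] 7
end [ 0.6086 -0.1191  0.042 ] [-0.971  0.    -0.379]
```

servo_tool(
  plan=[
    [0,0.0288,-0.0081,0,0,0],
    [0,0.0289,-0.0081,0,0,0],
    [0,0.0289,-0.0082,0,0,0],
    [0,0.0242,-0.0165,0,0,0],
    [0,0.0242,-0.0166,0,0,0],
    [0,0.0242,-0.0165,0,0,0],
    [0,0.008,0.0115,0,0,0],
    [0,0.0078,0.0116,0,0,0],
    [0,0,0,0,0,0],
  ],
)

```text
clock: 3.42
tcp_pos: [0.6083, -0.1189, 0.0432]
orientation: [-0.971, -0.002, -0.377]
contact_force: [-0.3, 1.0, -0.2]
width: 0.0499
```

```bash
python3 - <<'E'
from pl import *
print(pose()[0])
p=eyes.capture('top');save(p,'top1');p=eyes.capture('scene');save(p,'scene1')
E
```

```text
[ 0.60825385 -0.11890241  0.04320099]
```

View pics/scene1.png

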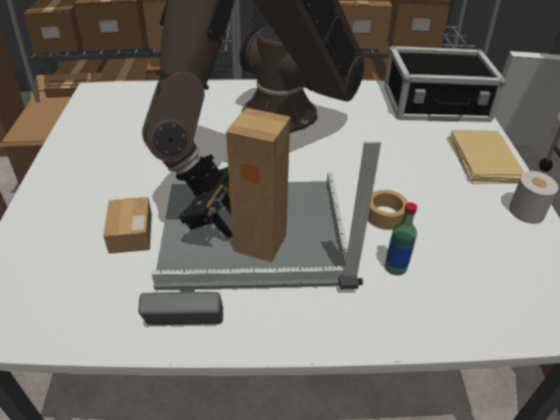

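```bash
cat > arc.py <<'E'
from pl import *
# virtual carton path: heading h from 68.3deg to 91.15deg over arc length L
def path(L=.136,n=60):
    h0,h1=np.radians([68.3,91.15]); s=np.linspace(0,L,n+1)
    c=np.array([.6315,-.0615]); C=[c]; H=[h0]
    for i in range(n):
        h=h0+(h1-h0)*(i+.5)/n; c=c+L/n*np.array([np.cos(h),np.sin(h)]);C.append(c);H.append(h0+(h1-h0)*(i+1)/n)
    return s,np.array(C),np.array(H)
def wp(s0):
    s,C,H=path(); c=np.array([np.interp(s0,s,C[:,i]) for i in (0,1)]);h=np.interp(s0,s,H)
    u=np.array([np.cos(h),np.sin(h)]); return (*(c-.0565*u),.042),tool(h-np.pi/2,.6)
E
python3 - <<'E'
from arc import *
p,R=pose(); print(path()[1][-1])
rows(p,R,[wp(x) for x in [.0]+list(np.linspace(.006,.066,11))])
E
```

```text
[0.65559832 0.07143415]
[[0.0002, 0.0045, 0.0049, 0.0, 0.001, 0.001],
[0.001, 0.0033, 0.0049, 0.0, -0.014, 0.01],
[0.0009, 0.0034, 0.005, 0.0, -0.015, 0.01],
[0.001, 0.0034, 0.005, 0.0, -0.014, 0.01],
[0.0009, 0.0034, 0.0049, 0.0, -0.015, 0.01],
[0.0009, 0.0034, 0.005, 0.0, -0.014, 0.01],
[0.001, 0.0034, 0.0049, 0.0, -0.015, 0.01],
[0.0009, 0.0034, 0.005, 0.0, -0.015, 0.01],
[0.001, 0.0034, 0.005, 0.0, -0.014, 0.01],
[0.0009, 0.0034, 0.0049, 0.0, -0.015, 0.01],
[0.001, 0.0034, 0.005, 0.0, -0.014, 0.009],
[0.0009, 0.0034, 0.0049, 0.0, -0.015, 0.01]] 12
end [ 0.6394 -0.0538  0.042 ] [-0.971 -0.001 -0.185]
```

servo_tool(
  plan=[
    [0.0002,0.0045,0.0049,0,0.001,0.001],
    [0.001,0.0033,0.0049,0,-0.014,0.01],
    [0.0009,0.0034,0.005,0,-0.015,0.01],
    [0.001,0.0034,0.005,0,-0.014,0.01],
    [0.0009,0.0034,0.0049,0,-0.015,0.01],
    [0.0009,0.0034,0.005,0,-0.014,0.01],
    [0.001,0.0034,0.0049,0,-0.015,0.01],
    [0.0009,0.0034,0.005,0,-0.015,0.01],
    [0.001,0.0034,0.005,0,-0.014,0.01],
    [0.0009,0.0034,0.0049,0,-0.015,0.01],
    [0.001,0.0034,0.005,0,-0.014,0.009],
    [0.0009,0.0034,0.0049,0,-0.015,0.01],
  ],
)

```text
clock: 5.03
tcp_pos: [0.6396, -0.0547, 0.0414]
orientation: [-0.971, -0.0, -0.186]
contact_force: [-0.7, -5.0, 2.7]
width: 0.0498
```

```bash
cat > loc.py <<'E'
from pl import *
def carton(n):
    p=eyes.capture('top');save(p,n);W=pts(p);x,y,z=W[...,0],W[...,1],W[...,2]
    m=(z>.335)&(z<.355)&(x>.5)&(x<.78)&(y>-.2)&(y<.14)
    m=m.astype(np.uint8);k,l,st,_=cv2.connectedComponentsWithStats(m)
    m=l==(1+np.argmax(st[1:,4]))
    print(m.sum(),cv2.minAreaRect(W[m][:,:2].astype(np.float32)),np.median(z[m]))
    # plane tilt
    P=W[m];A=np.c_[P[:,:2]-P[:,:2].mean(0),np.ones(len(P))];print('tilt',np.linalg.lstsq(A,P[:,2],rcond=None)[0])
E
python3 - <<'E'
from loc import *
from arc import *
carton('top2'); p,R=pose();print(p)
s,C,H=path();print(np.interp(.066,s,C[:,0]),np.interp(.066,s,C[:,1]),np.degrees(np.interp(.066,s,H)))
rows(p,R,[wp(x) for x in np.linspace(.071,.126,12)])
E
```

```text
3164 ((0.649100124835968, 0.0012477822601795197), (0.09681540727615356, 0.09633543342351913), 79.29939270019531) 0.34482088320418175
tilt [ 0.00667827 -0.00164447  0.3447125 ]
[ 0.63981886 -0.05398012  0.04133114]
0.6498348156453373 0.001795026145687501 79.3889705882353
[[0.0004, 0.0024, 0.0046, 0.0, -0.011, 0.008],
[0.0008, 0.0028, 0.0042, 0.0, -0.013, 0.009],
[0.0008, 0.0028, 0.0041, 0.0, -0.012, 0.008],
[0.0007, 0.0028, 0.0041, 0.0, -0.012, 0.008],
[0.0008, 0.0029, 0.0042, 0.0, -0.012, 0.008],
[0.0008, 0.0028, 0.0041, 0.0, -0.012, 0.009],
[0.0008, 0.0028, 0.0041, 0.0, -0.012, 0.008],
[0.0008, 0.0028, 0.0042, 0.0, -0.012, 0.008],
[0.0008, 0.0029, 0.0041, 0.0, -0.012, 0.009],
[0.0008, 0.0028, 0.0041, 0.0, -0.012, 0.008],
[0.0008, 0.0028, 0.0042, 0.0, -0.012, 0.008],
[0.0008, 0.0029, 0.0041, 0.0, -0.013, 0.008]] 12
end [0.6552 0.005  0.042 ] [-0.971 -0.001 -0.009]
```

View pics/top2.png

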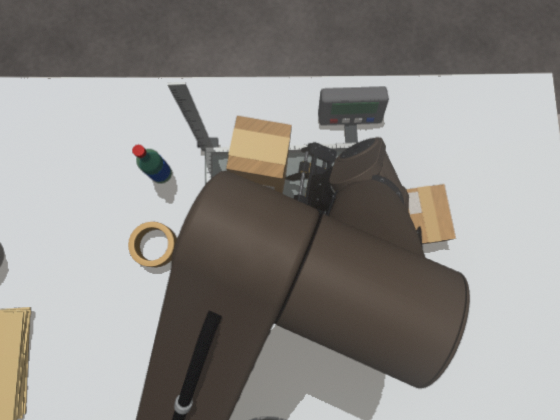

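The carton follows the push as planned and stays upright, with its top now around pixel (260,147). I'll continue.

servo_tool(
  plan=[
    [0.0004,0.0024,0.0046,0,-0.011,0.008],
    [0.0008,0.0028,0.0042,0,-0.013,0.009],
    [0.0008,0.0028,0.0041,0,-0.012,0.008],
    [0.0007,0.0028,0.0041,0,-0.012,0.008],
    [0.0008,0.0029,0.0042,0,-0.012,0.008],
    [0.0008,0.0028,0.0041,0,-0.012,0.009],
    [0.0008,0.0028,0.0041,0,-0.012,0.008],
    [0.0008,0.0028,0.0042,0,-0.012,0.008],
    [0.0008,0.0029,0.0041,0,-0.012,0.009],
    [0.0008,0.0028,0.0041,0,-0.012,0.008],
    [0.0008,0.0028,0.0042,0,-0.012,0.008],
    [0,0,0,0,0,0],
  ],
)

```text
clock: 6.58
tcp_pos: [0.6536, 0.0006, 0.0417]
orientation: [-0.97, 0.002, -0.025]
contact_force: [1.1, -1.6, 2.0]
width: 0.0502
```

```bash
python3 - <<'E'
from loc import *
from arc import *
carton('top3'); p,R=pose();print(p)
rows(p,R,[wp(x) for x in [.126,.130,.133,.136]])
E
```

```text
3180 ((0.6537200808525085, 0.05782551318407059), (0.09677001088857651, 0.0962422713637352), 88.24871826171875) 0.3448346529626291
tilt [0.00608257 0.00085834 0.34475409]
[6.53461363e-01 4.94939687e-04 4.16921305e-02]
[[0.0016, 0.0023, 0.0039, -0.001, -0.014, 0.007],
[0.0006, 0.0022, 0.0033, -0.0, -0.01, 0.007],
[0.0005, 0.0017, 0.0025, -0.0, -0.007, 0.005],
[0.0005, 0.0017, 0.0024, -0.0, -0.007, 0.005]] 4
end [0.6568 0.0149 0.042 ] [-0.97  0.    0.02]
```

servo_tool(
  plan=[
    [0.0012,0.0023,0.0039,0,-0.014,0.007],
    [0.0006,0.0022,0.0033,0,-0.01,0.007],
    [0.0005,0.0017,0.0025,0,-0.007,0.005],
    [0.0005,0.0017,0.0024,0,-0.007,0.005],
    [0,0.0006,0.0008,0,0,0],
    [0,0.0006,0.0008,0,0,0],
    [0,0,0,0,0,0],
  ],
)

```text
clock: 7.5
tcp_pos: [0.6564, 0.0164, 0.042]
orientation: [-0.97, -0.0, 0.019]
contact_force: [-0.1, -2.7, -1.7]
width: 0.0501
```

```bash
python3 - <<'E'
from loc import *
carton('top4'); p,R=pose();print(p,monitor.get_obs()['contact_force'])
E
```

```text
3222 ((0.654813826084137, 0.07379356771707535), (0.09746655821800232, 0.09761235862970352), 1.0486629009246826) 0.3447564794581612
tilt [0.00534014 0.00184405 0.34466668]
[0.65636749 0.01638213 0.04195996] [-0.68433399 -2.65942437 -2.02145257]
```

servo_tool(
  plan=[
    [0,0.0003,0.0004,0,0,0],
    [0,0.0003,0.0004,0,0,0],
    [0,0,0,0,0,0],
  ],
)

```text
clock: 7.92
tcp_pos: [0.6564, 0.0173, 0.0419]
orientation: [-0.97, -0.0, 0.019]
contact_force: [0.4, -3.2, -2.2]
width: 0.0503
```

servo_tool(
  plan=[
    [0,0.0003,0.0004,0,0,0],
    [0,0.0003,0.0004,0,0,0],
    [0,0,0,0,0,0],
  ],
)

```text
clock: 8.3
tcp_pos: [0.6566, 0.0179, 0.0419]
orientation: [-0.971, -0.001, 0.019]
contact_force: [0.3, -5.2, -0.8]
width: 0.0499
```

servo_tool(
  plan=[
    [0,0.0003,0.0004,0,0,0],
    [0,0.0003,0.0004,0,0,0],
    [0,0,0,0,0,0],
  ],
)

```text
clock: 8.68
tcp_pos: [0.6566, 0.0182, 0.0418]
orientation: [-0.972, -0.001, 0.019]
contact_force: [-0.5, -9.5, -0.5]
width: 0.0499
```

```bash
python3 - <<'E'
from loc import *
carton('top5'); p,R=pose()
T0=R; f=-1.551
rows(p,R,[((.654,-.05,.06),T0),((.54,-.10,.13),tool(-.6,.55)),((.535,.02,.13),tool(f,.5))],dm=.04,da=.13)
E
```

```text
3200 ((0.6548163294792175, 0.07523708045482635), (0.09796588122844696, 0.09781081229448318), 0.5636169910430908) 0.34481149910189524
tilt [ 0.00622785 -0.00038935  0.34473623]
[[-0.0019, -0.0267, -0.023, 0.0, 0.0, 0.0],
[-0.002, -0.0268, -0.023, 0.0, 0.0, 0.0],
[-0.023, -0.017, 0.0, -0.01, 0.104, -0.067],
[-0.0216, -0.0184, -0.0025, -0.009, 0.104, -0.067],
[-0.02, -0.0198, -0.0048, -0.01, 0.104, -0.067],
[-0.018, -0.0211, -0.007, -0.009, 0.104, -0.067],
[-0.0157, -0.0221, -0.009, -0.01, 0.104, -0.067],
[-0.009, 0.0063, 0.0103, -0.006, 0.103, -0.06],
[-0.0103, 0.0057, 0.0093, -0.006, 0.103, -0.06],
[-0.0116, 0.0049, 0.0082, -0.006, 0.103, -0.059],
[-0.0126, 0.0042, 0.007, -0.006, 0.103, -0.06],
[-0.0135, 0.0034, 0.0056, -0.006, 0.103, -0.059],
[-0.0142, 0.0025, 0.0042, -0.005, 0.103, -0.06],
[-0.0147, 0.0016, 0.0028, -0.006, 0.103, -0.059],
[-0.0149, 0.0007, 0.0012, -0.005, 0.102, -0.06]] 15
end [0.535 0.02  0.13 ] [-1.071e+00 -1.000e-03 -1.551e+00]
```

servo_tool(
  plan=[
    [0,-0.008,-0.012,0,0,0],
    [-0.0019,-0.02,-0.017,0,0,0],
    [-0.002,-0.026,-0.0175,0,0,0],
    [-0.023,-0.017,0,-0.01,0.104,-0.067],
    [-0.0216,-0.0184,-0.0025,-0.009,0.104,-0.067],
    [-0.02,-0.0198,-0.0048,-0.01,0.104,-0.067],
    [-0.018,-0.0211,-0.007,-0.009,0.104,-0.067],
    [-0.0157,-0.0221,-0.009,-0.01,0.104,-0.067],
    [0,0,0,0,0,0],
  ],
)

```text
clock: 9.85
tcp_pos: [0.5389, -0.101, 0.1317]
orientation: [-1.02, 0.001, -0.602]
contact_force: [-0.2, 1.4, 0.3]
width: 0.0502
```

servo_tool(
  plan=[
    [-0.009,0.0063,0.0103,-0.006,0.103,-0.06],
    [-0.0103,0.0057,0.0093,-0.006,0.103,-0.06],
    [-0.0116,0.0049,0.0082,-0.006,0.103,-0.059],
    [-0.0126,0.0042,0.007,-0.006,0.103,-0.06],
    [-0.0135,0.0034,0.0056,-0.006,0.103,-0.059],
    [-0.0142,0.0025,0.0042,-0.005,0.103,-0.06],
    [-0.0147,0.0016,0.0028,-0.006,0.103,-0.059],
    [-0.0149,0.0007,0.0012,-0.005,0.102,-0.06],
    [0,0,0,0,0,0],
  ],
)

```text
clock: 10.98
tcp_pos: [0.5344, 0.0147, 0.1291]
orientation: [-1.078, 0.002, -1.498]
contact_force: [0.6, -0.5, -0.3]
width: 0.0499
```

```bash
python3 - <<'E'
from loc import *
carton('top6'); p,R=pose();print(monitor.get_obs()['joint_pos']);c=eyes.capture('scene');save(c,'scene6')
f=-1.551;S=tool(f,.5);y=.071
rows(p,R,[((.555,y,.13),S),((.56,y,.042),S),((.586,y,.042),S)],dm=.03,da=.13)
E
```

```text
3208 ((0.6548910140991211, 0.07519937306642532), (0.09767168015241623, 0.09774575382471085), 0.7793203592300415) 0.3447608764770674
tilt [ 0.006563   -0.00095059  0.34468415]
[-0.15242223  0.38528105  2.2006474   0.97318107  0.13018575  0.40233405]
[[-0.0184, 0.0037, 0.0074, 0.002, 0.016, -0.009],
[-0.0186, 0.0035, 0.0071, 0.002, 0.015, -0.009],
[-0.0187, 0.0033, 0.0068, 0.003, 0.016, -0.009],
[0.0, 0.0266, -0.0126, -0.0, -0.0, 0.0],
[0.0001, 0.0265, -0.0126, -0.0, -0.0, 0.0],
[0.0, 0.0266, -0.0126, -0.0, -0.0, 0.0],
[0.0005, 0.0124, 0.0228, -0.0, -0.0, 0.0]] 7
end [0.586 0.071 0.042] [-1.071  0.    -1.551]
```

View pics/scene6.png

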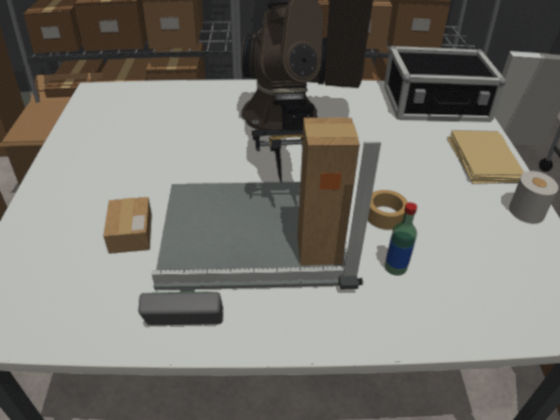

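```bash
python3 - <<'E'
from loc import *
p,R=pose()
f=-1.551;y=.071
rows(p,R,[((.545,.03,.13),tool(f,.38)),((.56,y,.12),tool(f,.38)),((.563,y,.042),tool(f,.38)),((.586,y,.042),tool(f,.45))],dm=.025,da=.13)
E
```

```text
[[-0.0156, 0.0048, 0.0109, -0.113, 0.047, -0.024],
[-0.0203, 0.0076, 0.0055, 0.0, 0.0, 0.0],
[-0.0204, 0.0075, 0.0055, 0.0, 0.0, 0.0],
[0.0, 0.0184, -0.0065, 0.0, 0.0, 0.0],
[0.0, 0.0184, -0.0065, 0.0, 0.0, 0.0],
[0.0, 0.0184, -0.0066, 0.0, 0.0, 0.0],
[0.0, 0.0184, -0.0065, 0.0, 0.0, 0.0],
[0.0005, 0.0085, 0.0213, 0.07, 0.0, 0.0]] 8
end [0.586 0.071 0.042] [-1.121e+00 -1.000e-03 -1.551e+00]
```

servo_tool(
  plan=[
    [-0.008,0.0024,0.0054,-0.057,0.024,-0.012],
    [-0.0076,0.0024,0.0055,-0.056,0.023,-0.012],
    [-0.0203,0.0076,0.0055,0,0,0],
    [-0.0204,0.0075,0.0055,0,0,0],
    [0,0.0184,-0.0065,0,0,0],
    [0,0.0184,-0.0065,0,0,0],
    [0,0.0184,-0.0066,0,0,0],
    [0,0.0184,-0.0065,0,0,0],
    [0,0,0,0,0,0],
  ],
)

```text
clock: 12.2
tcp_pos: [0.5623, 0.0678, 0.0615]
orientation: [-1.141, 0.03, -1.514]
contact_force: [-1.5, 0.0, 0.2]
width: 0.0504
```

```bash
python3 - <<'E'
from loc import *
carton('top7'); p,R=pose();print(p,R.as_euler('xyz'),monitor.get_obs()['joint_pos'])
f=-1.551;y=.071
rows(p,R,[((.58,y,.042),tool(f,.45)),((.59,y,.042),tool(f,.5)),((.597,y,.042),tool(f,.5))],dm=.01,da=.13)
E
```

```text
3214 ((0.654679000377655, 0.07513496279716492), (0.09765897691249847, 0.0978764146566391), 1.0115644931793213) 0.3447788420051858
tilt [0.00752695 0.00213826 0.34468913]
[0.56225297 0.06789298 0.06187893] [-1.1407837   0.02989039 -1.51383098] [-0.02636857  0.54939492  2.1381629   1.15636114  0.06753537  0.35186964]
[[-0.0005, 0.0085, 0.0027, 0.007, 0.007, -0.014],
[-0.0006, 0.0085, 0.0026, 0.007, 0.007, -0.014],
[-0.0008, 0.0086, 0.0025, 0.007, 0.007, -0.015],
[0.0002, 0.0044, 0.009, 0.05, -0.0, 0.0],
[0.0001, 0.0033, 0.0061, -0.0, -0.0, 0.0]] 5
end [0.597 0.071 0.042] [-1.07  -0.    -1.551]
```

```bash
python3 - <<'E'
from loc import *
p,R=pose()
f=-1.551;y=.071
rows(p,R,[((.562,y,.06),tool(f,.22)),((.568,y,.05),tool(f,.22))],dm=.01,da=.06)
E
```

```text
[[-0.0008, 0.0004, -0.0002, -0.052, 0.006, -0.01],
[-0.0008, 0.0005, -0.0002, -0.052, 0.007, -0.01],
[-0.0007, 0.0004, -0.0002, -0.053, 0.006, -0.01],
[-0.0008, 0.0005, -0.0002, -0.052, 0.007, -0.01],
[0.0001, 0.0055, 0.0018, -0.0, -0.0, -0.0],
[0.0, 0.0055, 0.0019, -0.0, -0.0, -0.0]] 6
end [0.568  0.071  0.0501] [-1.35   0.    -1.551]
```

servo_tool(
  plan=[
    [-0.0008,0.0004,-0.0002,-0.052,0.006,-0.01],
    [-0.0008,0.0005,-0.0002,-0.052,0.007,-0.01],
    [-0.0007,0.0004,-0.0002,-0.053,0.006,-0.01],
    [-0.0008,0.0005,-0.0002,-0.052,0.007,-0.01],
    [0,0,0,0,0,0],
  ],
)

```text
clock: 12.88
tcp_pos: [0.5637, 0.0769, 0.0619]
orientation: [-1.271, 0.033, -1.528]
contact_force: [-0.3, -1.2, 1.1]
width: 0.0501
```

```bash
python3 - <<'E'
from loc import *
p,R=pose();print(p,R.as_euler('xyz'),monitor.get_obs()['joint_pos'])
f=-1.551;y=.071
rows(p,R,[((.572,y,.05),tool(f,.24)),((.58,y,.05),tool(f,.34)),((.59,y,.05),tool(f,.40))],dm=.01,da=.06)
E
```

```text
[0.56369919 0.07693111 0.06193985] [-1.27085841  0.03255973 -1.52796153] [-1.76953691e-03  5.53668683e-01  2.04577555e+00  1.81543549e-01
  2.47576147e-01  1.36164437e+00]
[[0.0033, 0.0068, 0.0021, -0.03, 0.007, -0.019],
[0.0032, 0.0068, 0.0023, -0.03, 0.007, -0.019],
[0.0001, 0.0009, 0.0039, 0.05, -0.0, 0.0],
[0.0001, 0.0012, 0.0039, 0.05, -0.0, 0.0],
[0.0001, 0.0016, 0.0047, 0.03, -0.0, 0.0],
[0.0001, 0.0018, 0.0046, 0.03, -0.0, 0.001]] 6
end [0.59  0.071 0.05 ] [-1.171e+00  1.000e-03 -1.551e+00]
```

servo_tool(
  plan=[
    [0.0033,0.0068,0.0021,-0.03,0.007,-0.019],
    [0.0032,0.0068,0.0023,-0.03,0.007,-0.019],
    [0.0001,0.0009,0.0039,0.05,0,0],
    [0.0001,0.0012,0.0039,0.05,0,0],
    [0.0001,0.0016,0.0047,0.03,0,0],
    [0.0001,0.0018,0.0046,0.03,0,0],
    [0,0,0,0,0,0],
  ],
)

```text
clock: 13.75
tcp_pos: [0.5888, 0.0711, 0.0493]
orientation: [-1.173, 0.001, -1.552]
contact_force: [-0.3, 0.1, 0.6]
width: 0.0502
```

```bash
python3 - <<'E'
from loc import *
carton('top8')
p,R=pose();print(p,R.as_euler('xyz'),monitor.get_obs()['joint_pos'],monitor.get_obs()['contact_force'])
f=-1.551;y=.071
rows(p,R,[((.594,y,.05),tool(f,.42)),((.60,y,.05),tool(f,.44)),((.615,y,.05),tool(f,.46))],dm=.004,da=.06)
c=eyes.capture('scene');save(c,'scene8')
E
```

```text
3210 ((0.6548821926116943, 0.07513008266687393), (0.09763560444116592, 0.09791728109121323), 1.243295669555664) 0.34476755722454105
tilt [0.00796834 0.00045478 0.34468917]
[0.5888587  0.07113784 0.0493582 ] [-1.17312014e+00  7.98590212e-04 -1.55213642e+00] [0.00635203 0.59426058 2.0571339  0.05946701 0.09272024 1.50054589] [-0.14953747  0.24660375  0.36033585]
[[0.0001, 0.0007, 0.0025, 0.011, -0.001, -0.0],
[0.0001, 0.0007, 0.0025, 0.011, -0.0, -0.0],
[0.0001, 0.0012, 0.0027, 0.01, -0.0, -0.0],
[0.0001, 0.0013, 0.0027, 0.01, -0.0, -0.0],
[0.0001, 0.0016, 0.0034, 0.005, -0.0, -0.0],
[0.0, 0.0016, 0.0034, 0.005, -0.0, -0.0],
[0.0001, 0.0016, 0.0034, 0.005, -0.0, -0.0],
[0.0, 0.0017, 0.0034, 0.005, -0.0, -0.0]] 8
end [0.615 0.071 0.05 ] [-1.111  0.    -1.551]
```

View pics/scene8.png

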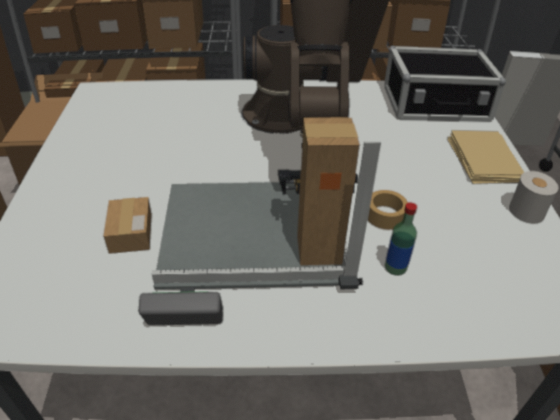

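servo_tool(
  plan=[
    [0,0.0016,0.0037,0,0,0],
    [0,0.0016,0.0037,0,0,0],
    [0,0.0016,0.0037,0,0,0],
    [0,0,0,0,0,0],
  ],
)

```text
clock: 14.35
tcp_pos: [0.601, 0.0716, 0.0491]
orientation: [-1.174, 0.001, -1.552]
contact_force: [-3.0, -0.3, 2.7]
width: 0.0501
```

```bash
python3 - <<'E'
from loc import *
carton('top9')
p,R=pose();print(p,R.as_euler('xyz'),monitor.get_obs()['joint_pos'],monitor.get_obs()['contact_force'])
E
```

```text
3206 ((0.6587967276573181, 0.07516233623027802), (0.09836461395025253, 0.09787509590387344), 1.2089875936508179) 0.3447990897412081
tilt [7.62354490e-03 1.87550380e-04 3.44687997e-01]
[0.60097971 0.07165621 0.04907976] [-1.17377389e+00  1.06498888e-03 -1.55223166e+00] [0.00713084 0.60431483 2.02749532 0.04796863 0.11292232 1.51299998] [-4.15406633 -0.36642996  1.19300567]
```

View pics/top9.png

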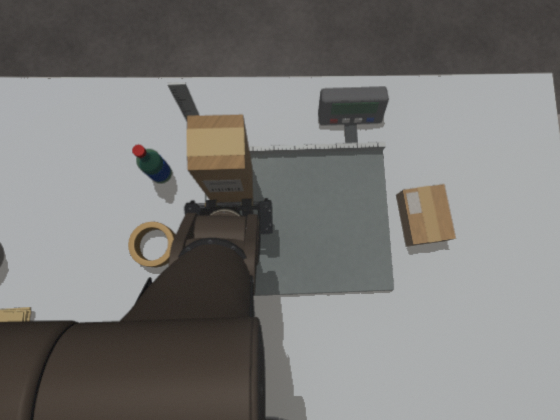

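The carton moved along the side ruler and is still upright and square. I'll push on in small steps.

servo_tool(
  plan=[
    [0,0.0016,0.0037,0,0,0],
    [0,0.0016,0.0037,0,0,0],
    [0,0.0016,0.0037,0,0,0],
    [0,0.0016,0.0037,0,0,0],
    [0,0.0016,0.0037,0,0,0],
    [0,0.0008,0.0018,0,0,0],
    [0,0,0,0,0,0],
  ],
)

```text
clock: 15.28
tcp_pos: [0.623, 0.0721, 0.0489]
orientation: [-1.174, 0.001, -1.552]
contact_force: [-4.7, 0.3, 4.0]
width: 0.0504
```

```bash
python3 - <<'E'
from loc import *
carton('top10')
p,R=pose();print(p,R.as_euler('xyz'),monitor.get_obs()['joint_pos'],monitor.get_obs()['contact_force'])
E
```

```text
3214 ((0.6803293228149414, 0.07577578723430634), (0.09826169162988663, 0.09821422398090363), 1.0000048875808716) 0.3447995002571766
tilt [0.00833023 0.00171631 0.34471117]
[0.62302363 0.07208687 0.04891096] [-1.17369804e+00  1.06455046e-03 -1.55222152e+00] [0.00765609 0.62256655 1.97393515 0.03527326 0.14811441 1.52625146] [-5.19363588 -0.06985831  4.60730425]
```

servo_tool(
  plan=[
    [0,0.0008,0.0018,0,0,0],
    [0,0.0006,0.0014,0,0,0],
    [0,0,0,0,0,0],
  ],
)

```text
clock: 15.7
tcp_pos: [0.6264, 0.0722, 0.0489]
orientation: [-1.174, 0.001, -1.552]
contact_force: [-6.3, 0.3, 4.1]
width: 0.05
```

servo_tool(
  plan=[
    [0,0.0004,0.0009,0,0,0],
    [0,0,0,0,0,0],
  ],
)

```text
clock: 15.95
tcp_pos: [0.6273, 0.0721, 0.0489]
orientation: [-1.174, 0.001, -1.552]
contact_force: [-6.6, 0.6, 5.5]
width: 0.05
```

servo_tool(
  plan=[
    [0,0.0003,0.0007,0,0,0],
    [0,0,0,0,0,0],
  ],
)

```text
clock: 16.2
tcp_pos: [0.628, 0.0722, 0.0488]
orientation: [-1.174, 0.001, -1.552]
contact_force: [-7.3, -0.3, 4.9]
width: 0.0498
```

servo_tool(
  plan=[
    [0,0.0003,0.0007,0,0,0],
    [0,0,0,0,0,0],
  ],
)

```text
clock: 16.45
tcp_pos: [0.6284, 0.0722, 0.0488]
orientation: [-1.175, 0.001, -1.552]
contact_force: [-9.1, -0.5, 7.8]
width: 0.0501
```

servo_tool(
  plan=[
    [0,0.0003,0.0007,0,0,0],
    [0,0,0,0,0,0],
  ],
)

```text
clock: 16.7
tcp_pos: [0.6285, 0.0722, 0.0486]
orientation: [-1.176, 0.001, -1.552]
contact_force: [-12.1, -0.1, 8.4]
width: 0.0501
```

```bash
python3 - <<'E'
from loc import *
carton('top11')
p,R=pose();print(p,R.as_euler('xyz'),monitor.get_obs()['contact_force'])
E
```

```text
3222 ((0.6857635378837585, 0.07590435445308685), (0.09878323972225189, 0.09815075993537903), 1.343562364578247) 0.3448455197523714
tilt [0.0081039  0.0050482  0.34471037]
[0.62851104 0.07223413 0.04861903] [-1.17618720e+00  1.09514314e-03 -1.55210081e+00] [-12.58791426   0.09334533   9.41760812]
```

servo_tool(
  plan=[
    [0,-0.0016,-0.0037,0,0,0],
    [0,-0.003,-0.007,0,0,0],
    [0,-0.004,-0.009,0,0,0],
    [0,-0.004,-0.009,-0.05,0,0],
    [0,-0.004,-0.009,-0.05,0,0],
    [0,-0.003,-0.009,-0.05,0,0],
    [0,-0.02,-0.008,0,0,0],
    [0,-0.03,-0.005,0,0,0],
    [0,-0.03,0,0,0,0],
    [0,0,0,0,0,0],
  ],
)

```text
clock: 18.0
tcp_pos: [0.5474, 0.0706, 0.1265]
orientation: [-1.319, 0.001, -1.552]
contact_force: [0.8, 0.1, -0.2]
width: 0.0501
```

```bash
python3 - <<'E'
from loc import *
carton('top12')
p,R=pose();print(p,R.as_euler('xyz'),monitor.get_obs()['joint_pos'],monitor.get_obs()['contact_force'])
c=eyes.capture('scene');save(c,'scene12')
f=c['frame'][100:310,250:430];cv2.imwrite('pics/s12.png',cv2.resize(f[...,::-1],None,fx=2.8,fy=2.8,interpolation=cv2.INTER_CUBIC))
W=pts(c)
# carton +x face & ruler in scene cam
x,y,z=W[...,0],W[...,1],W[...,2]
m=(z>.1)&(z<.33)&(x>.70)&(x<.76)&(y>.035)&(y<.112); P=W[m]
print('xface',m.sum(),np.linalg.lstsq(np.c_[P[:,1]-.0753,P[:,2]-.05,np.ones(len(P))],P[:,0],rcond=None)[0])
m=(z>.046)&(z<.055)&(x>.70)&(x<.78)&(y>-.25)&(y<.02); P=W[m]
for a in np.arange(-.25,.02,.05):
    q=P[(P[:,1]>a)&(P[:,1]<a+.05)]; print(a+.025,np.percentile(q[:,0],[3,97]).round(4))
E
```

```text
3228 ((0.6857450008392334, 0.0757054015994072), (0.09870070219039917, 0.09788408875465393), 1.2330247163772583) 0.34478550180045225
tilt [0.00906771 0.00328926 0.34466654]
[0.54728449 0.07055597 0.12525068] [-1.32088546e+00  1.05773560e-03 -1.55228867e+00] [0.00652332 0.43340671 2.00156564 0.00904395 0.4567546  1.55132892] [ 0.26331354  0.22984203 -0.15719512]
xface 3507 [-0.02365221  0.00139845  0.73387436]
-0.225 [0.7403 0.7536]
-0.17500000000000002 [0.7393 0.752 ]
-0.12500000000000003 [0.7374 0.7512]
-0.07500000000000004 [0.7367 0.7501]
-0.025000000000000043 [0.7354 0.7485]
0.024999999999999946 [0.7354 0.7485]
```

View pics/s12.png

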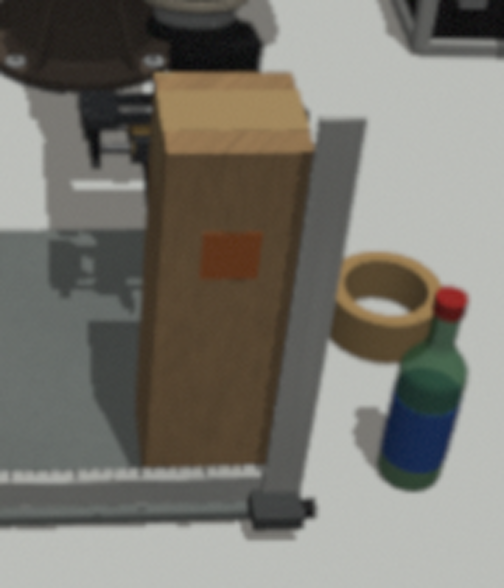

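View pics/top12.png

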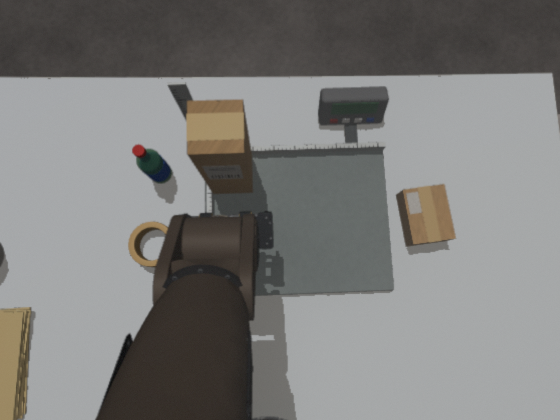

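```bash
python3 - <<'E'
from loc import *
print(manip.job_done())
E
```

```text
the job is handed in; nothing more can be done
None
```

I pushed the carton into the corner and handed the job in at about 18 s. As far as I could measure, it stands upright, square and snug against both rulers.

**How I moved it:** The carton started turned about 22°. I pushed it low with two fingers along an arc that squared it up against the side ruler. I then pushed it along that ruler to the back ruler. The contacts were about 25–35 mm above the platform.

**Forces:** Each push ended on firm contact, at about 10 N against the side ruler and 13–16 N against the back ruler. The arm then backed off and touched nothing.

**Last checks:**

| Check | Measured | Expected |
|---|---|---|
| Carton centre (m) | (0.6857, 0.0757) | about (0.686, 0.0753–0.0758) |
| Carton angle | about 1.2–1.35° | 1.15° (the station's own angle) |
| Front face against back ruler face (m) | x = 0.7339 | about 0.734 |

- **Other items:** The tape, spray bottle and small parcel look unmoved in the pictures.
- **Side ruler contact not re-tested:** I didn't press the carton against the side ruler again after the second push. That contact rests on camera measurements, which agree to within about 0.5 mm.
- **Wrist limit:** Joint 5 came close to its lower limit (0.068 against 0.06) during the second approach. I reduced the tool's tilt there and no joint limit was passed.

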